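# Turn over a lens lap with the spatula under the inspection lamp

## Task

Of the two round laps on the turning board, one lies the wrong way up, on its hub. First take the bottle off the board's raised shelf and stand it upright on the bench beside the board; then, with the spatula and never with the fingers, tip that lap over the step so that it lies flat on the raised shelf with its hub up. Finally lay the spatula back on its rest as it was; work gently, do not bump the lamp or press hard on the board, and leave the other lap and everything else alone.

Things in the scene. Friction and masses are not known exactly. Their poses are not given: they have to be found in the camera images.
- board: Fixed plywood turning board. Origin at z = 0 under the middle of the step; x axis: the turning direction; z up. Lower floor x -115 to 0 mm, y -105 to +105, top at z = 6 mm. Raised shelf x 0 to 120 mm, same width, top at z = 20 mm (a 14 mm step, against which the lap's rim stops), then a stop strip 8 mm thick and 28 mm high.
- shelf_mid (a point): Middle of the raised shelf's top face (board x = 60, y = 0, z = 20 mm). A lap lifted by its near rim pivots on its far rim, which the step stops; it jams if pressed hard against the step before it is lifted (leave some 7 mm), and at the end the blade must push it well past upright, by about 40 mm beyond the step, before it falls over onto the shelf.
- lap_wrong_mid (a point): The lap to turn: aluminium plate 84 mm across, 10 mm thick, with a hub 44 mm across and 8 mm high on one face; 140 to 235 g. Point: its centre, half-way up its 18 mm. It starts on its hub on the lower floor, about 50 mm to one side of the board's middle line, rim 8 mm clear of the floor and 8 to 20 mm from the step. z axis: from hub to flat face (up at the start).
- lap_right_mid (a point): The other lap, the same shape, lying in the other lane the right way up (flat face down, hub up). Centre half-way up its 18 mm. Not to be moved.
- spatula_grip (a point): Middle of the handle grip of the spatula (130 g); x axis toward the blade, z up when the blade is level. Handle: level bar of dark wood 20 mm wide (y), 22 mm high, from 42 mm ahead of this point to 58 mm behind. A cranked steel neck leads down to the level blade. It starts lying level on the rest.
- rest: Fixed grey spatula rest 215x84 mm. Origin at z = 0 under the blade's place; x axis toward the blade. Base 6 mm thick, 12 mm high lips round the blade's place (74 mm between the side lips; front lip's inner face at x = 49 mm). Forked saddle at x = -140 mm, 12 mm deep, about 27 mm between cheeks at the bottom and wider above, top at z = 70 mm, carries the handle's end.
- rest_cradle (a point): Where the spatula's grip middle lies when the spatula is properly on the rest (rest x = -93, y = 0, z = 60 mm).
- bottle_mid (a point): White plastic bottle with a blue cap, 38 mm in diameter and 105 mm high, 60 g; the point is its centre half-way up. It stands near the middle of the raised shelf, in the way of both lanes.
- loupe: Black loupe, 35 mm across, 37 mm high, bystander; origin under its centre.
- oil_bottle: Small yellow bottle with a black cap, 27 mm across, 72 mm high, bystander; origin under its centre.
- lens_box: Flat carton 84x84x17 mm, bystander; origin under its centre.
- lamp_mid (a point): Middle of the underside of the fixed strip lamp across the board (board x = -92, z = 190 mm): 30 mm deep along x, 270 mm long along y, 22 mm high, on 12 mm posts at board y = +-125 mm with 50x30x8 mm feet. An upright gripper working the spatula under it meets it: lean the gripper back from the lamp by 25 to 45 degrees.
- spatula_tip (a point): Middle of the blade's straight front edge, half-way through its thickness: 128 mm ahead of the grip point and 52.5 mm below it. The steel blade is flat, 65 mm long, 54 mm wide, 3 mm thick.

How it is judged:
On the way, in this order (a step that is already met when the one before it is completed fails the run):
1. the bottle stands upright on the bench, off the board (height (world z) of bottle_mid between 0.046 and 0.058 m and angle between bottle_mid's own z axis and vertical below 0.1 rad and contact force between the fingers and bottle below 0.05 N), for 0.2 s.
2. the wrong lap lies turned over on the raised shelf while the spatula is held (angle between lap_wrong_mid's own z axis and vertical above 3.04 rad and x of lap_wrong_mid in the frame of board above 0.003 m and z of lap_wrong_mid in the frame of board above 0.024 m and contact force between the fingers and spatula above 0.5 N), for 0.1 s.
At the end, for the whole second after the job is handed in: The wrong lap lies flat (5 degrees), at rest, hub up on the raised shelf, centre 3 to 90 mm past the step; the bottle stands upright on the bench; the spatula lies level along its rest (11 degrees), grip within 20 mm of the cradle point; the other lap is within 15 mm of its start (angle between lap_wrong_mid's own z axis and vertical above 3.04 rad and x of lap_wrong_mid in the frame of board between 0.003 and 0.09 m and y of lap_wrong_mid in the frame of board between -0.105 and 0.105 m and z of lap_wrong_mid in the frame of board between 0.024 and 0.034 m and linear speed of each of lap_wrong, spatula below 0.02 m/s and height (world z) of bottle_mid between 0.046 and 0.058 m and angle between bottle_mid's own z axis and vertical below 0.1 rad and horizontal distance between spatula_grip and rest_cradle below 0.02 m and height (world z) of spatula_grip between 0.054 and 0.066 m and angle between spatula_grip's own z axis and vertical below 0.09 rad and distance of lap_right_mid from where it was at the start of the episode below 0.015 m and angle between the x axis of spatula_grip and the x axis of rest, either way round below 0.2 rad); the robot touches nothing.
It fails at once if the fingers or the arm touch the lap that is to be turned (contact force between any of the fingers, the arm and lap_wrong above 0.3 N).
It fails at once if the other lap is moved more than 15 mm (distance of lap_right_mid from where it was at the start of the episode above 0.015 m).
It fails at once if the robot or the spatula bumps the board or its lamp (over 25 N) (contact force between any of the arm, the fingers and board above 25 N or contact force between spatula and board above 40 N).
It fails at once if a bystander is moved more than 20 mm (distance of any of loupe, lens_box from where it was at the start of the episode above 0.02 m).
It also fails if it takes over 70 s, if anything falls off the work surface, if the arm or the gripper's body presses on something with over 40 N, if the wrist force passes 120 N, or if a joint passes its speed limit or range.

## Robot

A 6-joint arm with a two-finger parallel gripper is mounted at the origin on a cart in front of the work surface, level with it; the furniture and walls round the work are solid. World frame = base frame: x ahead of the robot, y to its left, z up, the work surface at z = 0. Lengths are in m, angles in rad, forces in N, time in s.
With the tool pointing down it reaches from about 0.3 to 0.775 m from the base axis. Payload 14.6 kg.
Tool frame: the origin (TCP) lies at the centre of the arm's flange, where the gripper is bolted on; the fingertips stand 199 mm ahead of it and the grasp point (between the pads) lies ctrl.tcp_to_grasp ahead of it (ctrl.tcp_to_grasp is the distance from the TCP to the grasp point, in m); z points along the fingers, y is the line along which they close (so a half turn about z gives the same grasp; the last joint's range is limited). The gripper opens to 94 mm and grips with 3 to 60 N. Pads are 16 mm wide; open, the fingers measure 119 mm over their backs; the gripper's body (75 mm by 177 mm) begins 78 mm behind the grasp point.
Start: joints at [1.141, 0.3, 1.521, -0, 1.321, -0.067], TCP at [0.195, 0.514, 0.405] pointing down, gripper open.
Joint ranges: [-3.03, 3.03], [-0.79, 2.21], [0.23, 2.52], [-1.04, 4.18], [0, 3.07], [-2.55, 2.55]. Speed limits (rad/s): [2.22, 2.22, 2.57, 3.14, 3.14, 3.14].

## Interface

Orientations are given as [roll, pitch, yaw] about the fixed x, y, z axes, in that order (R = Rz(yaw) Ry(pitch) Rx(roll)).
In Python, from station import ctrl gives the robot as it stands. The module is installed in compiled form; this text tells all that it offers.
- The arm moves only by the shell command python3 -m jog 'ROWS' [OPENING] [FORCE]. ROWS is JSON, a list of rows, each a list of 6 numbers: the shift along the tool's x, y, z in cm, then the turn, a rotation vector about the tool's x, y, z in rad. In form: [[tx, ty, tz, ax, ay, az], ...]. A call has 1 to 8 rows; each row is the pose to reach, as a shift and turn from the pose commanded when the call began, along the tool's axes at that moment; what a row does not reach only later rows make up. A row lasts 1/10 s, in which the tool goes at most 50 mm and 8.59 degrees, less where a joint would pass 70% of its speed; a pose out of reach is approached as far as the arm can. A call with a gripper value outside its range is refused whole. OPENING is the opening in per cent of the stroke, from 0 (shut) to 100 (fully open), set as the call begins (- or left out, the last holds). The fingers move at their own pace and stop on an object; FORCE is the grip in N (left out, the last holds). Time passes only in rows, so rows that repeat a pose let the fingers close. It gives the time, the measured TCP pose, the force, the opening and the grip force at its end, in the units of the state.
- ctrl.get_obs(): the state, without advancing time (a new reading comes with each control period).
- ctrl.camera(name): name is "side" or "top" or "wrist"; returns a dict with "img" (384x512x3 uint8, blue, green, red), "intrinsics" (3x3 intrinsics, pixels), "k1" (the pictures are not rectified: a ray, as slopes to the right and down, at radius r is drawn at 1 + k1 r^2 times it, then the intrinsics apply), "R" (3x3) and "t" (3): a world point X has camera coordinates R X + t. Camera axes: x right, y down, z forward; pixel columns grow to the right and rows downward; lengths in m; the calibration is good to about 2 mm. A picture is of the moment at which its call begins. There is no depth.
- ctrl.hand_in(): hands the job in; it is judged then, once.
The state is a dict: "time_s": time; "qpos": joint angles; "joint_vel": joint speeds; "tau": joint torques, N m; "ee_pos": TCP position; "eef_rot": TCP orientation; "force": force on the tool from outside, world axes, zero at the start; "moment": the same for the moment, N m; "grip_width": finger opening in m; "grip_force": force on a finger pad.
Only numpy, scipy, OpenCV 4.12 (cv2) and the standard library are available. Lean on these libraries where they do the work, as an engineer would, in place of code of your own. Each camera call takes 0.05 s, during which the arm holds its last target. There are 200 camera calls.

## Working session

There is one attempt and no reset: what is moved stays moved. The work goes in short steps, Python scripts to look and compute and a shell command to move; the robot and the scene stay as the last step left them, time stands still between calls to the robot, and variables do not carry over. Pictures are saved under pics/ and viewed, at most 10 in all, crops included, and the job is handed in when it is done.

```bash
mkdir -p pics; cat > h.py <<'E'
import numpy as np, cv2
from station import ctrl
from scipy.spatial.transform import Rotation as Ro
def ray(c,uv):
    K=np.array(c["intrinsics"]);k=c["k1"]
    d=(np.array(uv,float)-K[:2,2])/K[[0,1],[0,1]]
    s=d.copy()
    for _ in range(20): s=d/(1+k*(s@s))
    R=np.array(c["R"]);t=np.array(c["t"])
    return -R.T@t, R.T@np.array([s[0],s[1],1])
def onz(c,uv,z):
    o,d=ray(c,uv); return o+d*(z-o[2])/d[2]
def proj(c,X):
    p=np.array(c["R"])@np.array(X)+np.array(c["t"]); s=p[:2]/p[2]; s=s*(1+c["k1"]*(s@s))
    K=np.array(c["intrinsics"]); return s*K[[0,1],[0,1]]+K[:2,2]
def two(c1,a,c2,b):
    o1,d1=ray(c1,a);o2,d2=ray(c2,b)
    s=np.linalg.lstsq(np.c_[d1,-d2],o2-o1,rcond=None)[0]
    return (o1+d1*s[0]+o2+d2*s[1])/2, np.linalg.norm(o1+d1*s[0]-o2-d2*s[1])
E
python3 - <<'E'
from h import *
import pickle
np.set_printoptions(precision=3,suppress=True)
C={n:ctrl.camera(n) for n in("side","top","wrist")}
pickle.dump(C,open("c0.pkl","wb"))
for n in C: c=C[n];print(n,-c["R"].T@c["t"],c["R"][2],c["k1"],c["intrinsics"][0,0])
for n in("top","side"): cv2.imwrite(f"pics/{n}0.png",cv2.resize(C[n]["img"],(800,600)))
o=ctrl.get_obs();print({k:o[k] for k in("time_s","ee_pos","eef_rot","force","grip_width")},ctrl.tcp_to_grasp)
E
```

```text
side [0.552 0.954 0.781] [-0.021 -0.814 -0.58 ] -0.09324830148802411 349.87347939396824
top [0.381 0.048 1.417] [ 0.104  0.009 -0.995] -0.1070231609369241 365.3333442901737
wrist [0.13  0.539 0.383] [ 0.224 -0.087 -0.971] -0.07001571303686813 292.75867780601436
{'time_s': 0.15, 'ee_pos': array([0.195, 0.514, 0.404]), 'eef_rot': array([-3.141, -0.   ,  2.779]), 'force': array([ 0.272, -0.14 ,  0.855]), 'grip_width': 0.09367062662639981} 0.1804
```

View pics/top0.png

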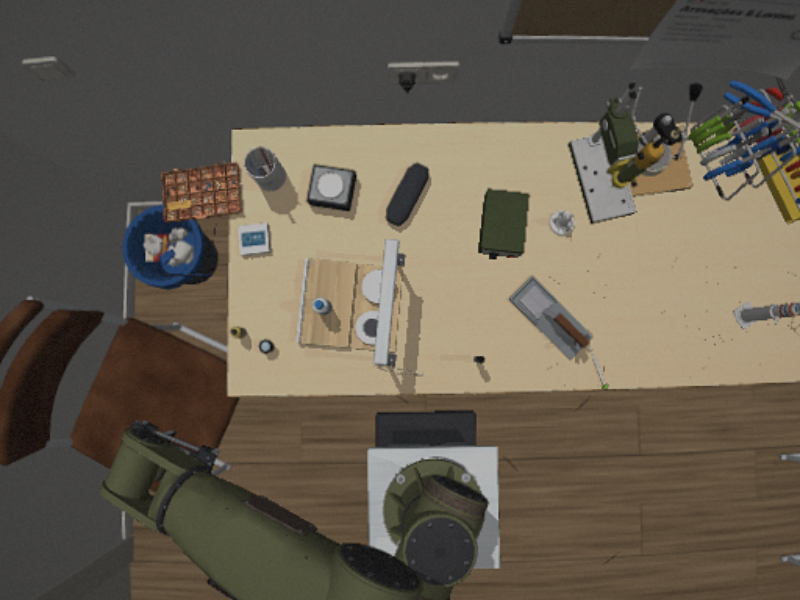

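View pics/side0.png

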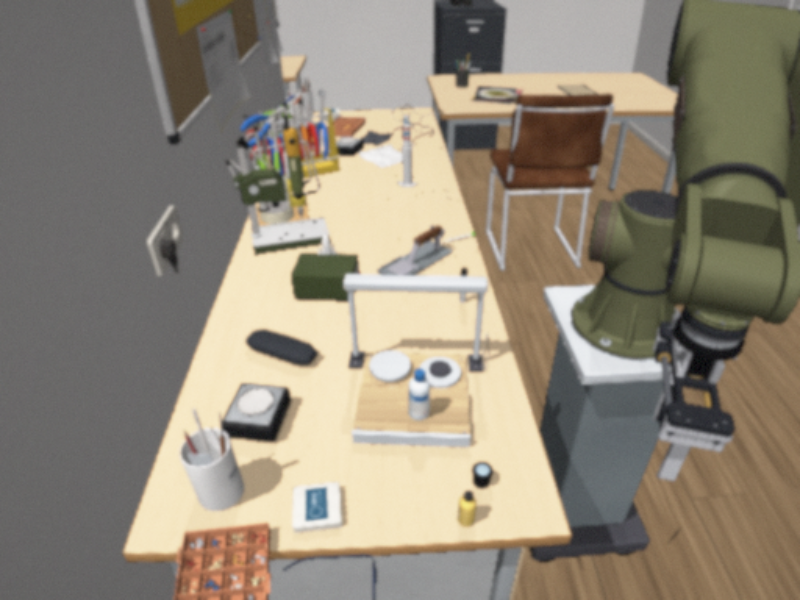

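The top view has the board at (300-400, 255-350), with its turning direction pointing left (world +y). The wrong lap is the flat-topped one at (376,287), and the right lap shows its hub at (369,327). The bottle is at (320,305), and the rest with the spatula is at (510-590, 280-358). I'll enlarge both areas.

```bash
python3 - <<'E'
from h import *
import pickle
C=pickle.load(open("c0.pkl","rb"))
t=C["top"]["img"];s=C["side"]["img"]
A=cv2.resize(t[150:240,140:400],None,fx=3,fy=3,interpolation=cv2.INTER_CUBIC)
B=cv2.resize(s[130:320,180:380],(316,300),interpolation=cv2.INTER_CUBIC)
B1=cv2.resize(s[220:290,215:320],(450,300),interpolation=cv2.INTER_CUBIC)
out=np.zeros((570,780,3),np.uint8);out[:270]=A;out[270:,:450]=B1
D=cv2.resize(s[135:185,235:290],(330,300),interpolation=cv2.INTER_CUBIC);out[270:,450:]=D
cv2.imwrite("pics/crop.png",out)
E
```

```text
(no output)
```

View pics/crop.png

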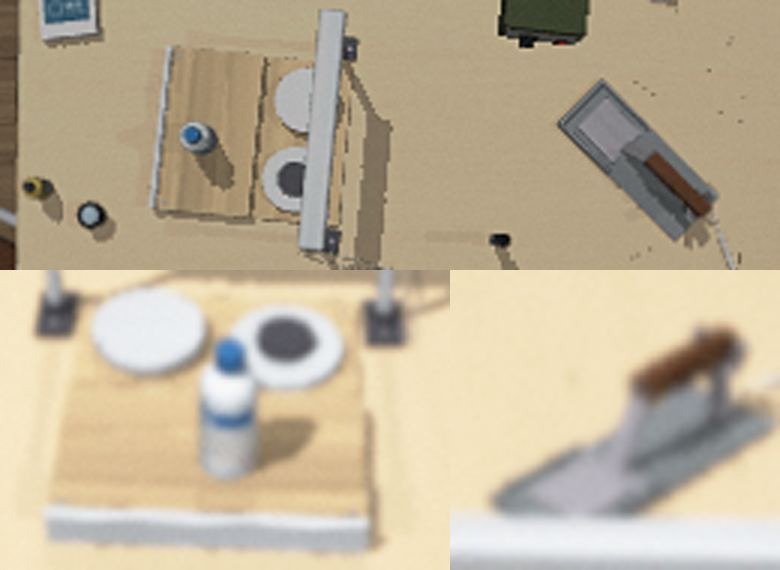

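The crop shows the step line from (264,57) to (253,218) and the wrong lap with its left edge at x=274, spanning y=70-134. The bottle cap is at (192,135), and the handle runs (650,158)-(708,212). The rest corners are (601,79), (557,124), (676,240) and (719,190).

```bash
python3 - <<'E'
from h import *
import pickle
np.set_printoptions(precision=4,suppress=True)
C=pickle.load(open("c0.pkl","rb"));T=C["top"];S=C["side"]
f=lambda x,y:(x/3-.33+140,y/3-.33+150)
P=lambda x,y,z:onz(T,f(x,y),z)
a,b=P(264,57,.02),P(253,218,.02);print("step",a,b,np.linalg.norm(a-b),(a+b)/2)
c,d=P(170,47,.028),P(155,212,.028);print("strip",c,d,np.linalg.norm(c-d),(c+d)/2)
print("shelf corner",P(160,213,.02))
print("cap",P(192,135,.105))
# masks
img=T["img"]
hsv=cv2.cvtColor(img,cv2.COLOR_BGR2HSV)
def blob(m,x0,x1,y0,y1,name,z):
    M=np.zeros_like(m);M[y0:y1,x0:x1]=m[y0:y1,x0:x1]
    n,l,st,ce=cv2.connectedComponentsWithStats(M)
    i=1+np.argmax(st[1:,4]);print(name,st[i],ce[i],onz(T,ce[i],z));return (l==i).astype(np.uint8)
w=((hsv[...,1]<60)&(hsv[...,2]>120)).astype(np.uint8)
m=blob(w,228,243,165,200,"lapW",.024)
cs=max(cv2.findContours(m,0,1)[0],key=len)[:,0]
# circle fit in world with left half boundary
pts=np.array([onz(T,p,.024)[:2] for p in cs if p[0]<241]);print(len(pts))
A=np.c_[2*pts,np.ones(len(pts))];s=np.linalg.lstsq(A,(pts**2).sum(1),rcond=None)[0];print("lapW c",s[:2],np.sqrt(s[2]+s[:2]@s[:2]))
from scipy.optimize import least_squares
for q in (.042,):
  r=least_squares(lambda c:np.linalg.norm(pts-c,axis=1)-q,s[:2]);print(r.x,np.sqrt(2*r.cost/len(pts)))
# brown handle
br=((hsv[...,0]<15)&(hsv[...,1]>90)&(hsv[...,2]<140)).astype(np.uint8)
m=blob(br,345,385,190,230,"handle",.071)
ys,xs=np.nonzero(m);(cx,cy),wh,an=cv2.minAreaRect(np.c_[xs,ys].astype(np.float32))
bx=cv2.boxPoints(((cx,cy),wh,an));print("handle box",[onz(T,p,.071)[:2] for p in bx])
print("handle ends",P(650,158,.071),P(708,212,.071))
for n,p in dict(fl=(601,79),fr=(557,124),bl=(676,240),br=(719,190)).items(): print(n,P(*p,.006))
bl=((hsv[...,0]>95)&(hsv[...,0]<120)&(hsv[...,1]>90)).astype(np.uint8)
blob(bl,195,215,185,205,"cap",.105)
blob((hsv[...,2]<80).astype(np.uint8),165,176,215,226,"loupe",.037)
hs=cv2.cvtColor(S["img"],cv2.COLOR_BGR2HSV)
bs=((hs[...,0]>95)&(hs[...,0]<120)&(hs[...,1]>90)).astype(np.uint8);M=np.zeros_like(bs);M[233:250,262:276]=bs[233:250,262:276]
ys,xs=np.nonzero(M);print("side cap",xs.mean(),ys.mean(),onz(S,(xs.mean(),ys.mean()),.098))
E
```

```text
step [0.6056 0.1789 0.02  ] [0.3987 0.195  0.02  ] 0.20757022921620027 [0.5022 0.1869 0.02  ]
strip [0.62   0.2997 0.028 ] [0.4081 0.3191 0.028 ] 0.2127571053128753 [0.5141 0.3094 0.028 ]
shelf corner [0.4069 0.3142 0.02  ]
cap [0.4986 0.2589 0.105 ]
lapW [231 172  12  22 203] [237.468  182.8818] [0.5489 0.1413 0.024 ]
27
lapW c [0.5487 0.126 ] 0.03966515075767559
[0.5487 0.1229] 0.0013932538853425294
handle [355 201  22  21 139] [365.7698 211.2086] [ 0.4285 -0.3356  0.071 ]
handle box [array([ 0.4561, -0.2963]), array([ 0.4688, -0.31  ]), array([ 0.4005, -0.3748]), array([ 0.3879, -0.3611])]
handle ends [ 0.4621 -0.3016  0.071 ] [ 0.3938 -0.3714  0.071 ]
fl [ 0.5705 -0.2586  0.006 ]
fr [ 0.5127 -0.1987  0.006 ]
bl [ 0.3595 -0.348   0.006 ]
br [ 0.4226 -0.4075  0.006 ]
cap [201 192   6   6  23] [203.4783 194.3913] [0.4996 0.2596 0.105 ]
loupe [169 218   7   8  21] [172.4286 221.7619] [0.4036 0.3899 0.037 ]
side cap 268.1515151515151 239.87878787878788 [0.496  0.2392 0.098 ]
```

```bash
cat >> h.py <<'E'
def ori(phi,lean):  # tool x forward along heading phi, leaned back
    s,c=np.sin(lean),np.cos(lean); u=np.array([np.cos(phi),np.sin(phi),0]);k=np.array([0,0,1.])
    z=u*s-k*c; x=u*c+k*s; return np.c_[x,np.cross(z,x),z]
def delta(grasp,R):  # jog row from current pose to put grasp point there with R
    o=ctrl.get_obs(); R0=Ro.from_euler("xyz",o["eef_rot"]).as_matrix()
    tcp=np.array(grasp)-R[:,2]*ctrl.tcp_to_grasp
    d=R0.T@(tcp-o["ee_pos"])*100; w=Ro.from_matrix(R0.T@R).as_rotvec()
    print("row",np.round(d,2),np.round(w,3),"norm",np.round(np.linalg.norm(d),1),np.degrees(np.linalg.norm(w)).round(1))
E
python3 - <<'E'
from h import *
import pickle
np.set_printoptions(precision=4,suppress=True)
C=pickle.load(open("c0.pkl","rb"));T=C["top"];S=C["side"]
p,e=two(T,(203.48,194.39),S,(268.15,239.88));print("cap",p,e)
print("bottle base front side",onz(S,(268.4,267.8),.02))
print("laps/lens box", onz(T,(140+69/3,150+18/3),.017), onz(S,(317/1.5625,507/1.5625),.017), onz(S,(467/1.5625,520/1.5625),0))
delta([.50,.25,.30],ori(2.779,0))
o=ctrl.get_obs();print(o["qpos"])
E
```

```text
cap [0.498  0.2579 0.116 ] 0.0011793633745381836
bottle base front side [0.4975 0.2726 0.02  ]
laps/lens box [0.6622 0.4342 0.017 ] [0.6733 0.4467 0.017 ] [0.437  0.4723 0.    ]
row [-37.87 -13.89  -7.61] [-0.001 -0.    -0.   ] norm 41.0 0.0
[ 1.1414  0.3003  1.5214  0.      1.3207 -0.0666]
```

```bash
python3 -m jog '[[-9,-3.5,-4,0,0,0],[-19,-7,-5,0,0,0],[-28,-10,-5,0,0,0],[-36,-13,-5,0,0,0],[-37.7,-14.4,-5,0,0,0],[-37.7,-14.4,-5,0,0,0],[-37.7,-14.4,-5,0,0,0],[-37.7,-14.4,-5,0,0,0]]' 100 15
python3 - <<'E'
from h import *
import pickle
np.set_printoptions(precision=4,suppress=True)
c=ctrl.camera("wrist");pickle.dump(c,open("c1.pkl","wb"))
cv2.imwrite("pics/w1.png",cv2.resize(c["img"],(800,600)))
o=ctrl.get_obs();print(o["qpos"],o["ee_pos"])
delta([.498,.255,.08],ori(2.779,0))
E
```

```text
time_s: 0.95
ee_pos: [0.491, 0.2502, 0.4542]
eef_rot: [-3.142, -0.0, 2.779]
force: [0.7, 0.3, 1.1]
grip_width: 0.0944
grip_force: 0.0
[ 0.3953  0.2729  1.4405 -0.0016  1.4277 -0.8086] [0.4949 0.246  0.4542]
row [ 0.06  0.96 19.38] [-0.001  0.001 -0.004] norm 19.4 0.3
```

View pics/w1.png

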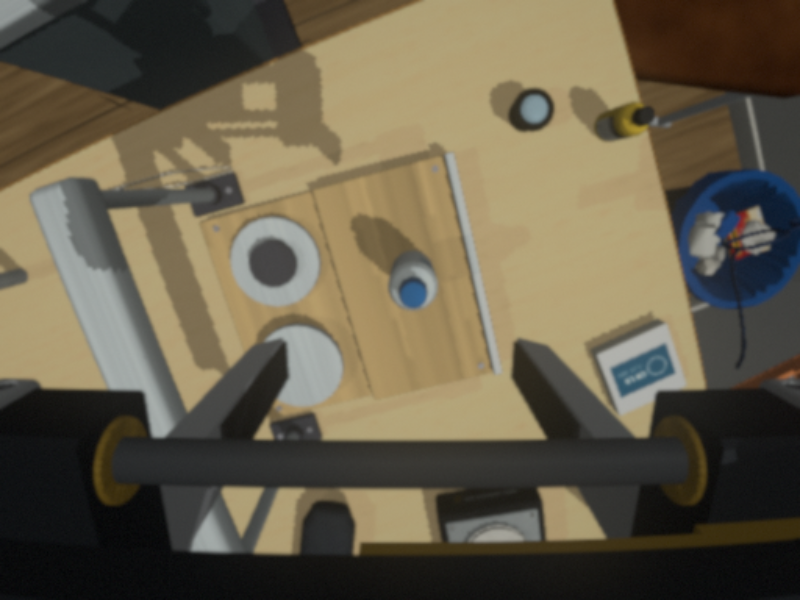

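The wrist view shows the step line (311,186)-(373,397) and the strip's inner edge (447,157)-(492,373). The wrong lap's rim passes through (342,365), (330,395), (300,407), (325,335), and the bottle is at about (413,290). I'll compute the board frame and go down on the bottle.

```bash
python3 - <<'E'
from h import *
import pickle
from scipy.optimize import least_squares
np.set_printoptions(precision=4,suppress=True)
c=pickle.load(open("c1.pkl","rb"));k=512/800
P=lambda x,y,z:onz(c,((x+.5)*k-.5,(y+.5)*k-.5),z)
a,b=P(311,186,.02),P(373,397,.02);print("step",a,b,np.linalg.norm(a-b),(a+b)/2,np.degrees(np.arctan2(*(a-b)[1::-1]))-90)
d,e=P(447,157,.028),P(492,373,.028);print("strip",d,e,np.linalg.norm(d-e),(d+e)/2,np.degrees(np.arctan2(*(d-e)[1::-1]))-90)
pts=np.array([P(*q,.024)[:2] for q in((342,365),(330,395),(300,407),(300,325),(325,335),(341,352))])
print("lapW",least_squares(lambda m:np.linalg.norm(pts-m,axis=1)-.042,[.55,.12]).x)
print("lapR hubtop",P(272,261,.024),"plate",P(275,261,.016),"cap",P(413,292,.118))
E
python3 -m jog '[[0,0.9,5,0,0,0],[0,0.9,10,0,0,0],[0,0.9,15,0,0,0],[0,0.9,19,0,0,0],[0,0.9,19.5,0,0,0],[0,0.9,19.5,0,0,0],[0,0.9,19.5,0,0,0]]' 100
python3 -m jog '[[0,0,0,0,0,0],[0,0,0,0,0,0],[0,0,0,0,0,0],[0,0,0,0,0,0],[0,0,0,0,0,0],[0,0,0,0,0,0]]' 0 15
```

```text
step [0.3955 0.2025 0.02  ] [0.6024 0.179  0.02  ] 0.20816383060438245 [0.4989 0.1908 0.02  ] 83.52775896059421
strip [0.4154 0.3217 0.028 ] [0.6164 0.2959 0.028 ] 0.2026355053747734 [0.5159 0.3088 0.028 ] 82.69137511919703
lapW [0.5461 0.1253]
lapR hubtop [0.4438 0.1438 0.024 ] plate [0.4451 0.1439 0.016 ] cap [0.4956 0.258  0.118 ]
time_s: 1.7
ee_pos: [0.4935, 0.2607, 0.2615]
eef_rot: [3.139, 0.002, 2.779]
force: [0.3, -0.3, 0.8]
grip_width: 0.0942
grip_force: 0.0
time_s: 2.3
ee_pos: [0.493, 0.2603, 0.2591]
eef_rot: [3.142, 0.0, 2.779]
force: [0.2, 1.0, -0.3]
grip_width: 0.0498
grip_force: 0.0
```

```bash
python3 -m jog '[[0,0,0,0,0,0],[0,0,0,0,0,0],[0,0,0,0,0,0],[0,0,0,0,0,0],[0,0,0,0,0,0]]' 0 15
python3 -m jog '[[0,0,-3,0,0,0],[0,0,-6,0,0,0],[0,0,-9,0,0,0],[0,0,-9,0,0,0]]'
python3 - <<'E'
from h import *
delta([.525,.42,.17],ori(2.779,0));delta([.525,.42,.0585],ori(2.779,0))
E
```

```text
time_s: 2.8
ee_pos: [0.493, 0.2604, 0.2591]
eef_rot: [3.141, 0.0, 2.779]
force: [0.6, 0.2, 1.4]
grip_width: 0.0377
grip_force: 14.9
time_s: 3.2
ee_pos: [0.4933, 0.2605, 0.353]
eef_rot: [3.137, 0.004, 2.779]
force: [-0.2, -0.8, -0.7]
grip_width: 0.0377
grip_force: 14.9
row [ 2.7  16.03  0.32] [ 0.004  0.004 -0.   ] norm 16.3 0.4
row [ 2.74 15.99 11.47] [ 0.004  0.004 -0.   ] norm 19.9 0.4
```

```bash
python3 -m jog '[[0.7,4,0,0,0,0],[1.4,8,0,0,0,0],[2.1,12,0,0,0,0],[2.7,15.5,0,0,0,0],[2.7,16,0,0,0,0],[2.7,16,3,0,0,0],[2.7,16,6,0,0,0],[2.7,16,8.5,0,0,0]]'
python3 - <<'E'
from h import *
delta([.525,.42,.059],ori(2.779,0))
E
```

```text
time_s: 4.0
ee_pos: [0.5243, 0.4188, 0.2616]
eef_rot: [-3.14, -0.001, 2.779]
force: [-0.3, 0.6, -1.1]
grip_width: 0.0379
grip_force: 14.9
row [-0.02  0.14  2.22] [-0.002 -0.001 -0.   ] norm 2.2 0.1
```

```bash
python3 -m jog '[[0,0,1.2,0,0,0],[0,0,1.6,0,0,0],[0,0,1.6,0,0,0],[0,0,1.6,0,0,0]]'
```

```text
time_s: 4.4
ee_pos: [0.5248, 0.4196, 0.2495]
eef_rot: [3.14, 0.001, 2.779]
force: [1.0, 0.7, -0.4]
grip_width: 0.0376
grip_force: 14.9
```

```bash
python3 -m jog '[[0,0,0.3,0,0,0],[0,0,0.6,0,0,0],[0,0,0.9,0,0,0],[0,0,0.9,0,0,0],[0,0,0.9,0,0,0]]'
python3 -m jog '[[0,0,0,0,0,0],[0,0,0,0,0,0],[0,0,0,0,0,0],[0,0,0,0,0,0],[0,0,0,0,0,0]]' 80
python3 -m jog '[[0,0,-4,0,0,0],[0,0,-8,0,0,0],[0,0,-12,0,0,0],[0,0,-16,0,0,0],[0,0,-20,0,0,0],[0,0,-20,0,0,0]]'
python3 - <<'E'
from h import *
import pickle
np.set_printoptions(precision=4,suppress=True)
c=ctrl.camera("side");pickle.dump(c,open("c2.pkl","wb"))
cv2.imwrite("pics/s2.png",cv2.resize(c["img"][170:360,180:400],(660,570)))
o=ctrl.get_obs();print(o["qpos"])
# heading of the spatula
ph=np.radians(44.3)
delta([.49,-.0,.25],ori(np.radians(65),np.radians(35)))
delta([.434-.06*np.cos(ph),-.333-.06*np.sin(ph),.16],ori(ph,np.radians(42)))
E
```

```text
time_s: 4.9
ee_pos: [0.5246, 0.4195, 0.2391]
eef_rot: [3.141, 0.0, 2.779]
force: [0.1, -0.0, -0.5]
grip_width: 0.0374
grip_force: 15.0
time_s: 5.4
ee_pos: [0.5245, 0.4195, 0.2391]
eef_rot: [-3.142, -0.0, 2.779]
force: [0.2, -0.3, -0.3]
grip_width: 0.0733
grip_force: 0.0
time_s: 6.0
ee_pos: [0.5242, 0.4193, 0.4457]
eef_rot: [3.134, 0.005, 2.779]
force: [-0.3, 0.2, 0.2]
grip_width: 0.0748
grip_force: 0.0
[ 0.6201  0.561   1.068  -0.      1.5075 -0.5879]
row [-10.9  -50.77   4.25] [-0.495  0.464  1.59 ] norm 52.1 99.0
row [-10.6  -90.    14.45] [-0.725  0.463  1.903] norm 91.8 119.7
```

View pics/s2.png

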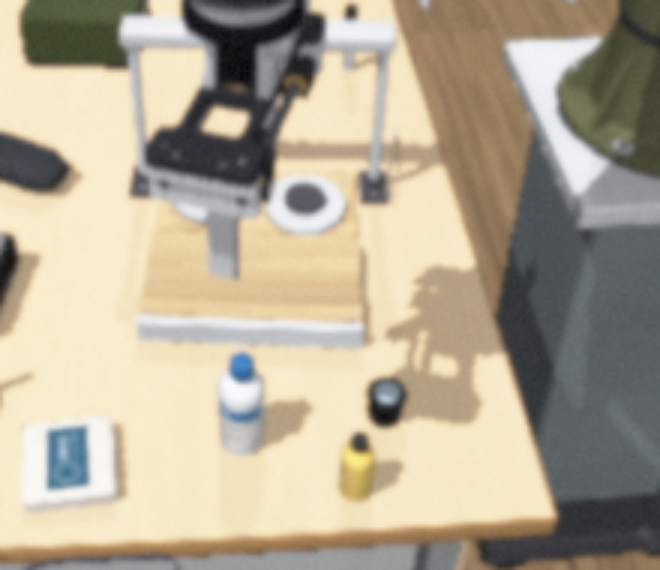

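The bottle stands upright on the bench at crop (242,420). Next I'll raise the arm and cross over the lamp to the spatula while turning the wrist.

```bash
python3 -m jog '[[-1,-3,-3,0,0,0.14],[-2,-7,-5,0,0,0.28],[-3,-12,-5,0,0,0.42],[-4,-17,-5,0,0,0.56],[-5,-22,-5,0,0,0.7],[-6,-27,-5,0,0,0.84],[-7,-32,-5,0,0,0.98],[-8,-37,-5,0,0,1.12]]' 50
python3 - <<'E'
from h import *
delta([.40,-.36,.26],ori(np.radians(44.3),0))
print(ctrl.get_obs()["qpos"].round(2))
E
```

```text
time_s: 6.85
ee_pos: [0.4682, 0.0493, 0.4879]
eef_rot: [-3.14, -0.0, 1.653]
force: [1.2, -0.1, -0.7]
grip_width: 0.0472
grip_force: 0.0
row [-40.23 -10.16   4.76] [-0.002  0.001  0.88 ] norm 41.8 50.4
[ 0.03  0.07  1.6  -0.    1.47 -0.06]
```

```bash
python3 -m jog '[[-5,-1.3,1,0,0,0.13],[-10,-2.5,2,0,0,0.26],[-15,-4,3,0,0,0.39],[-20,-5,4,0,0,0.52],[-25,-6.3,4.5,0,0,0.65],[-30,-7.6,4.7,0,0,0.77],[-35,-8.9,4.7,0,0,0.88],[-40,-10.1,4.7,0,0,0.88]]'
python3 - <<'E'
from h import *
import pickle
np.set_printoptions(precision=4,suppress=True)
print(ctrl.get_obs()["qpos"].round(2))
T=ctrl.camera("wrist");pickle.dump(T,open("c3.pkl","wb"))
cv2.imwrite("pics/w3.png",cv2.resize(T["img"],(800,600)))
ph=np.radians(44.3)
delta([.427,-.34,.16],ori(ph,np.radians(42)))
E
```

```text
time_s: 7.65
ee_pos: [0.4052, -0.3417, 0.4408]
eef_rot: [-3.14, -0.0, 0.775]
force: [0.9, 1.1, -0.7]
grip_width: 0.0468
grip_force: 0.0
[-0.77  0.23  1.53  0.    1.39  0.03]
row [-9.91  1.13 14.63] [-0.002  0.735  0.   ] norm 17.7 42.1
```

View pics/w3.png

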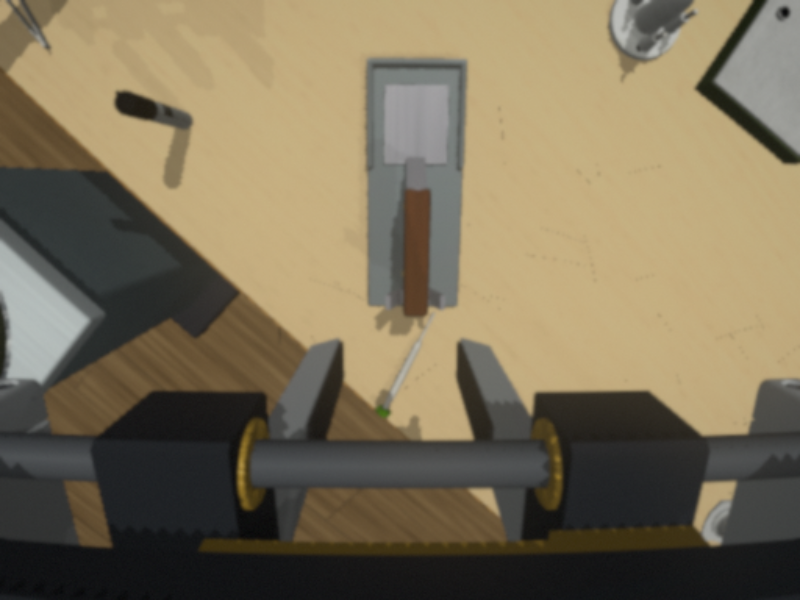

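The wrist view shows the handle from (418,188) to (415,315), the blade's front edge at (383..447, 85), and the rest between x=368 and 467.

```bash
python3 - <<'E'
from h import *
import pickle
np.set_printoptions(precision=4,suppress=True)
c=pickle.load(open("c3.pkl","rb"));k=512/800
P=lambda x,y,z:onz(c,((x+.5)*k-.5,(y+.5)*k-.5),z)
f,b=P(418,188,.071),P(415.5,315,.071);tip=P(415.5,85,.009)
print("handle",f,b,np.linalg.norm(f-b),np.degrees(np.arctan2(*(f-b)[1::-1])))
u=(f-b)/np.linalg.norm(f-b);print("grip est",f-.042*u,b+.058*u,"tip",tip,tip[:2]-.128*u[:2])
d=tip[:2]-b[:2];print(np.degrees(np.arctan2(d[1],d[0])),np.linalg.norm(d))
for q in((368,61),(467,61),(368,305),(458,305)):print(P(*q,.006))
a=P(368,61,.018)+P(467,61,.018);e=P(368,305,.006)+P(458,305,.006);a/=2;e/=2
print("rest",a,e,np.linalg.norm(a-e),np.degrees(np.arctan2(*(a-e)[1::-1])))
E
```

```text
handle [ 0.4638 -0.3023  0.071 ] [ 0.393  -0.3698  0.071 ] 0.09782298291310912 43.62156940512085
grip est [ 0.4334 -0.3313  0.071 ] [ 0.435  -0.3298  0.071 ] tip [ 0.5244 -0.2426  0.009 ] [ 0.4318 -0.3309]
44.062381403326484 0.1828597287375887
[ 0.5108 -0.2002  0.006 ]
[ 0.569  -0.2596  0.006 ]
[ 0.3574 -0.3455  0.006 ]
[ 0.4161 -0.4057  0.006 ]
rest [ 0.5374 -0.2317  0.018 ] [ 0.3868 -0.3756  0.006 ] 0.208675529293875 43.67749266657753
```

```bash
python3 - <<'E'
from h import *
R=ori(np.radians(43.9),np.radians(43));delta(np.array([.4275,-.3363,.060])-.08*R[:,2],R)
E
```

```text
row [-15.29   0.78  19.  ] [-0.005  0.752  0.007] norm 24.4 43.1
```

```bash
python3 -m jog '[[-3,0.2,3,-0.001,0.14,0],[-6,0.3,6,-0.002,0.28,0.002],[-9,0.5,9,-0.003,0.42,0.004],[-12,0.6,13,-0.004,0.56,0.006],[-15,0.7,17,-0.005,0.7,0.007],[-15.3,0.8,19,-0.005,0.75,0.007],[-15.3,0.8,19,-0.005,0.75,0.007],[-15.3,0.8,19,-0.005,0.75,0.007]]'
python3 - <<'E'
from h import *
R=ori(np.radians(43.9),np.radians(43));print(ctrl.get_obs()["qpos"].round(2));delta(np.array([.4275,-.3363,.060]),R)
E
```

```text
time_s: 8.5
ee_pos: [0.303, -0.4527, 0.2521]
eef_rot: [3.14, -0.749, 0.771]
force: [-0.4, 0.3, -0.3]
grip_width: 0.0468
grip_force: 0.0
[-1.13  0.51  1.66  0.72  1.34 -0.64]
row [-0.63  0.26  7.63] [-0.002  0.002  0.004] norm 7.7 0.3
```

```bash
python3 -m jog '[[0,0,0,0,0,0],[0,0,0,0,0,0]]'
python3 - <<'E'
from h import *
R=ori(np.radians(43.9),np.radians(43));print(ctrl.get_obs()["qpos"].round(2));delta(np.array([.4275,-.3363,.060]),R)
c=ctrl.camera("wrist");cv2.imwrite("pics/w4.png",cv2.resize(c["img"],(800,600)))
np.set_printoptions(precision=1,suppress=True)
u=np.array([np.cos(np.radians(43.9)),np.sin(np.radians(43.9)),0]);g=np.array([.4333,-.3308,.071])
print([proj(c,p)*1.5625 for p in(g+.042*u,g-.058*u)])
E
```

```text
time_s: 8.7
ee_pos: [0.3034, -0.4526, 0.2535]
eef_rot: [3.136, -0.748, 0.776]
force: [-0.0, -0.8, 0.5]
grip_width: 0.0467
grip_force: 0.0
[-1.13  0.51  1.66  0.72  1.34 -0.64]
row [-0.75  0.23  7.71] [-0.001  0.002  0.007] norm 7.8 0.4
[array([403.7, 243.9]), array([403.9, 417.4])]
```

View pics/w4.png

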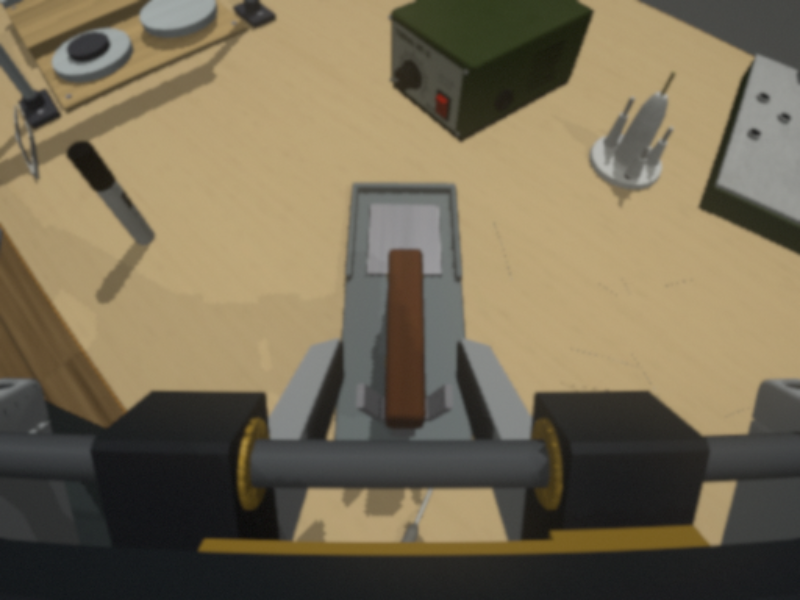

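The prediction is about 7 px (4 mm) off along the handle, and it lies centred between the fingers. I'll go down and grip.

```bash
python3 -m jog '[[-0.8,0.2,2,0,0,0],[-0.8,0.2,4,0,0,0],[-0.8,0.2,6,0,0,0],[-0.8,0.2,7.5,0,0,0],[-0.8,0.2,7.7,0,0,0],[-0.8,0.2,7.7,0,0,0]]' 50
python3 - <<'E'
from h import *
R=ori(np.radians(43.9),np.radians(43));delta(np.array([.4275,-.3363,.060]),R)
E
python3 -m jog '[[0,0,0,0,0,0],[0,0,0,0,0,0],[0,0,0,0,0,0],[0,0,0,0,0,0],[0,0,0,0,0,0],[0,0,0,0,0,0],[0,0,0,0,0,0],[0,0,0,0,0,0]]' 0 60
```

```text
time_s: 9.35
ee_pos: [0.3379, -0.422, 0.1908]
eef_rot: [3.138, -0.75, 0.774]
force: [-0.0, -0.5, -0.4]
grip_width: 0.0471
grip_force: 0.0
row [ 0.15  0.04 -0.02] [-0.002  0.001  0.005] norm 0.2 0.3
time_s: 10.15
ee_pos: [0.3377, -0.4222, 0.1906]
eef_rot: [3.138, -0.75, 0.773]
force: [-3.5, -1.8, 5.9]
grip_width: 0.0197
grip_force: 60.0
```

```bash
python3 -m jog '[[1.4,0,-1.5,0,0,0],[2.8,0,-3,0,0,0],[4.2,0,-4.5,0,0,0],[6,0,-6.5,0,0,0],[8.2,0,-8.8,0,0,0],[9.5,0,-10.2,0,0,0],[9.5,0,-10.2,0,0,0],[9.5,0,-10.2,0,0,0]]'
cat >> h.py <<'E'
Rr=Ro.from_euler("xyz",[3.138,-.75,.773]).as_matrix(); tr=np.array([.3377,-.4222,.1906])
a_=np.radians(43.9);u_=np.array([np.cos(a_),np.sin(a_),0]);grip_r=np.array([.4333,-.3308,.060])-.003*u_
tip_t=Rr.T@(grip_r+.128*u_-[0,0,.0525]-tr)      # tip in tool frame
S_t=Rr.T@np.c_[u_,np.cross([0,0,1],u_),[0,0,1]]  # spatula axes in tool frame
# board frame
B0=np.array([.500,.189,0]);by=np.radians(84.3)
def setboard(p,yaw):
    global B0,by; B0=np.array([p[0],p[1],0]);by=np.radians(yaw)
def Rb(): return Ro.from_euler("z",by).as_matrix()
def b2w(p): return B0+Rb()@np.array(p)
def w2b(p): return Rb().T@(np.array(p)-B0)
def pose():
    o=ctrl.get_obs(); return np.array(o["ee_pos"]),Ro.from_euler("xyz",o["eef_rot"]).as_matrix()
def tipb(): # tip and pitch in board frame (mm, deg)
    t,R=pose();S=R@S_t;return (w2b(t+R@tip_t)*1e3).round(1),np.degrees([np.arcsin(S[2,0]),np.arctan2(S[1,0],S[0,0])-by]).round(1)
def totip(pb,pitch=0): # row to bring tip to board point (m) with blade pitched (deg, tip up +)
    t,R=pose();S=Rb()@Ro.from_euler("y",-np.radians(pitch)).as_matrix();Rt=S@S_t.T
    tt=b2w(pb)-Rt@tip_t
    print("row",np.round(R.T@(tt-t)*100,2),np.round(Ro.from_matrix(R.T@Rt).as_rotvec(),3),"tcp",tt.round(3))
E
python3 - <<'E'
from h import *
print(tip_t,tipb(),ctrl.get_obs()["qpos"].round(2))
totip([-.16,-.051,.08]);totip([-.16,-.051,.03])
E
```

```text
time_s: 10.95
ee_pos: [0.3375, -0.4216, 0.3286]
eef_rot: [3.14, -0.75, 0.772]
force: [-0.5, 0.4, -1.2]
grip_width: 0.0194
grip_force: 59.9
[0.06342091 0.001069   0.3093315 ] (array([-427.9,  -65.7,  145.5]), array([ -0. , -40.4])) [-1.05  0.39  1.63  0.73  1.4  -0.49]
row [14.24 -1.72 22.22] [ 0.479  0.001 -0.517] tcp [ 0.509 -0.231  0.263]
row [10.83 -1.73 25.87] [ 0.479  0.001 -0.517] tcp [ 0.509 -0.231  0.213]
```

```bash
python3 - <<'E'
from h import *
import pickle
np.set_printoptions(precision=3,suppress=True)
C=pickle.load(open("c0.pkl","rb"));T=C["top"];S=C["side"]
k=1/1.5625
for q in((485,248),(520,257),(528,192),(487,190)):print("box",onz(T,(q[0]*k,q[1]*k),.09))
for q in((295,283),(297,297),(355,299),(357,262),(355,282)):print("side",onz(S,(q[0]*k,q[1]*k),0),onz(S,(q[0]*k,q[1]*k),.09))
print("pin",onz(T,(479*k,359*k),.05), two(T,(479*k,359*k),S,(464*k,270*k)))
for s in (.25,.5,.75,1):
    pass
E
```

```text
box [ 0.626 -0.133  0.09 ]
box [ 0.603 -0.215  0.09 ]
box [ 0.76  -0.242  0.09 ]
box [ 0.766 -0.143  0.09 ]
side [ 0.781 -0.223  0.   ] [ 0.755 -0.087  0.09 ]
side [ 0.769 -0.16   0.   ] [ 0.744 -0.031  0.09 ]
side [ 0.624 -0.141  0.   ] [ 0.616 -0.014  0.09 ]
side [ 0.622 -0.313  0.   ] [ 0.614 -0.167  0.09 ]
side [ 0.626 -0.216  0.   ] [ 0.617 -0.081  0.09 ]
pin [ 0.365 -0.116  0.05 ] (array([ 0.365, -0.111,  0.091]), np.float64(0.0011603895449686739))
```

```bash
python3 -m jog '[[3,-0.4,4,0.1,0,-0.1],[6,-0.8,8,0.2,0,-0.2],[9,-1.1,12,0.3,0,-0.3],[12,-1.4,16,0.39,0,-0.42],[13.5,-1.6,20,0.479,0,-0.517],[14.2,-1.7,22.2,0.479,0.001,-0.517],[14.2,-1.7,22.2,0.479,0.001,-0.517],[14.2,-1.7,22.2,0.479,0.001,-0.517]]'
python3 - <<'E'
from h import *
import pickle
np.set_printoptions(precision=4,suppress=True)
print(tipb(),ctrl.get_obs()["qpos"].round(2))
C={n:ctrl.camera(n) for n in("side","top","wrist")};pickle.dump(C,open("c5.pkl","wb"))
t=C["top"]["img"];s=C["side"]["img"]
w=cv2.resize(C["wrist"]["img"][:256],(600,300))
B=cv2.resize(s[150:270,210:325],(300,300*120//115))[:300]
o=np.zeros((600,800,3),np.uint8);o[:300,:600]=w
o[300:,:420]=cv2.resize(t[145:245,180:320],(420,300),interpolation=cv2.INTER_CUBIC)
o[300:,420:]=cv2.resize(s[155:255,195:322],(380,300),interpolation=cv2.INTER_CUBIC)
cv2.imwrite("pics/m5.png",o)
t_,R=pose();tip=t_+R@tip_t
print({n:(proj(C[n],tip)) for n in C})
E
```

```text
time_s: 11.75
ee_pos: [0.5086, -0.2319, 0.2627]
eef_rot: [3.14, -0.75, 1.477]
force: [0.4, -0.4, -1.5]
grip_width: 0.0193
grip_force: 59.9
(array([-160.7,  -50.5,   79.6]), array([-0.,  0.])) [-0.57  0.54  1.59  0.66  1.45 -0.71]
{'side': array([251.5281, 199.0935]), 'top': array([268.5976, 184.1921]), 'wrist': array([256.701 , 125.6621])}
```

View pics/m5.png

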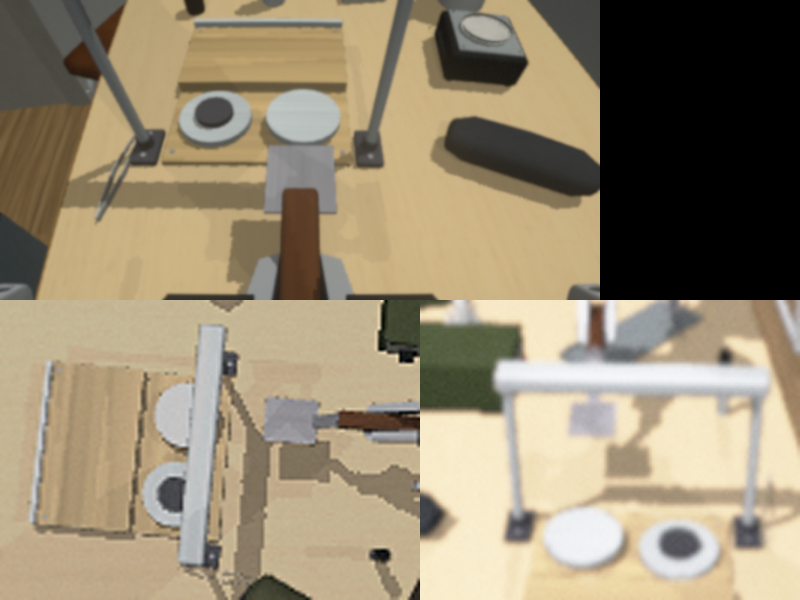

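The wrist view is clear: the blade's front edge is at (270..335,147), within about 1 px of the prediction. The wrong lap's top ellipse spans x=266-341 and y=88-140, and the step's upper edge runs from (180,83) to (347,88). I'll extract these more exactly by mask.

```bash
python3 - <<'E'
from h import *
import pickle
from scipy.optimize import least_squares
np.set_printoptions(precision=4,suppress=True)
C=pickle.load(open("c5.pkl","rb"));c=C["wrist"];k=512/600
P=lambda x,y,z:onz(c,((x+.5)*k-.5,(y+.5)*k-.5),z)
hsv=cv2.cvtColor(c["img"],cv2.COLOR_BGR2HSV)
m=((hsv[...,1]<45)&(hsv[...,2]>110)).astype(np.uint8)
for nm,(x0,x1,y0,y1),z in(("W",(222,296,72,124),.024),("R",(150,218,74,126),.016)):
    M=np.zeros_like(m);M[y0:y1,x0:x1]=m[y0:y1,x0:x1]
    n,l,st,ce=cv2.connectedComponentsWithStats(M);i=1+np.argmax(st[1:,4]);print(nm,st[i],ce[i])
    h=cv2.convexHull(max(cv2.findContours((l==i).astype(np.uint8),0,1)[0],key=len))[:,0]
    cy=st[i][1]+st[i][3]*.45
    pts=np.array([onz(c,p,z)[:2] for p in h if p[1]<cy])
    r=least_squares(lambda q:np.linalg.norm(pts-q,axis=1)-.042,pts.mean(0)-[0,.02],loss="soft_l1",f_scale=.002)
    print(nm,r.x,np.abs(r.fun).max(),w2b([*r.x,0]))
# step edge column scan: strongest vertical gradient near y=68..80
g=cv2.cvtColor(c["img"],cv2.COLOR_BGR2GRAY).astype(float)
E=[]
for x in range(165,290,6):
    col=np.diff(g[62:84,x-1:x+2].mean(1)); E.append((x,62.5+col.argmin(),col.min().round()))
print(E)
print("floor corners",[P(*q,.006) for q in((163,162),)], "strip",[P(*q,.028) for q in((195,22),(342,23))])
t_,R=pose()
E
```

```text
W [ 227   75   64   49 2353] [258.3991  98.6315]
W [0.5477 0.1231] 0.0013701727360181937 [-0.0609 -0.054   0.    ]
R [ 153   77   62   45 1498] [183.7784 100.715 ]
R [0.4475 0.1401] 0.001125425775037367 [-0.0539  0.0474  0.    ]
[(165, np.float64(69.5), np.float64(-27.0)), (171, np.float64(69.5), np.float64(-27.0)), (177, np.float64(69.5), np.float64(-27.0)), (183, np.float64(82.5), np.float64(-41.0)), (189, np.float64(82.5), np.float64(-34.0)), (195, np.float64(69.5), np.float64(-29.0)), (201, np.float64(69.5), np.float64(-29.0)), (207, np.float64(69.5), np.float64(-29.0)), (213, np.float64(69.5), np.float64(-29.0)), (219, np.float64(69.5), np.float64(-29.0)), (225, np.float64(69.5), np.float64(-28.0)), (231, np.float64(69.5), np.float64(-29.0)), (237, np.float64(69.5), np.float64(-27.0)), (243, np.float64(69.5), np.float64(-27.0)), (249, np.float64(69.5), np.float64(-27.0)), (255, np.float64(69.5), np.float64(-27.0)), (261, np.float64(69.5), np.float64(-27.0)), (267, np.float64(69.5), np.float64(-27.0)), (273, np.float64(70.5), np.float64(-26.0)), (279, np.float64(70.5), np.float64(-26.0)), (285, np.float64(70.5), np.float64(-28.0))]
floor corners [array([0.3906, 0.0844, 0.006 ])] strip [array([0.4164, 0.3164, 0.028 ]), array([0.6194, 0.2916, 0.028 ])]
```

```bash
python3 - <<'E'
from h import *
import pickle
np.set_printoptions(precision=4,suppress=True)
C=pickle.load(open("c5.pkl","rb"));c=C["wrist"]
a,b=onz(c,(165,69.3),.02),onz(c,(285,70.3),.02);d=b-a
print("step",a,b,np.degrees(np.arctan2(d[1],d[0]))+90, w2b(a),w2b(b))
print([ (w2b(onz(c,(180*512/600,82*512/600),.02)))])
print(tipb())
E
```

```text
step [0.4205 0.1974 0.02  ] [0.5914 0.1772 0.02  ] 83.23999375724466 [0.0005 0.08   0.02  ] [-0.0027 -0.0921  0.02  ]
[array([-0.0005,  0.0965,  0.02  ])]
(array([-161.9,  -51.3,   80.8]), array([-0.1, -0.1]))
```

```bash
sed -i 's/^B0=.*/B0=np.array([.5005,.188,0]);by=np.radians(83.7)/' h.py; python3 - <<'E'
from h import *
print(w2b([.5477,.1231,0]),tipb())
totip([-.135,-.0535,.03]);totip([-.13,-.0535,.0105])
E
```

```text
[-0.05932861 -0.05403671  0.        ] (array([-160.4,  -52.4,   80.8]), array([-0.1,  0.5]))
row [-1.63 -0.07  5.46] [-0.005  0.001  0.007] tcp [ 0.51  -0.208  0.213]
row [-2.6  -0.08  7.23] [-0.005  0.001  0.007] tcp [ 0.511 -0.203  0.194]
```

```bash
python3 -m jog '[[-0.8,0,2.7,0,0,0],[-1.6,0,5.4,-0.005,0,0.007],[-2.1,0,6.3,-0.005,0,0.007],[-2.5,-0.1,7,-0.005,0,0.007],[-2.6,-0.1,7.2,-0.005,0,0.007],[-2.6,-0.1,7.2,-0.005,0,0.007],[-2.6,-0.1,7.2,-0.005,0,0.007]]'
python3 - <<'E'
from h import *
import pickle
print(tipb())
totip([-.09,-.0535,.0105])
c=ctrl.camera("wrist");s=ctrl.camera("side")
o=np.zeros((560,800,3),np.uint8);o[:300,:600]=cv2.resize(c["img"][:256],(600,300))
o[300:,:]=cv2.resize(s["img"][195:265,215:315],(800,560))[:260] if 0 else cv2.resize(c["img"][70:150,140:386],(800,260),interpolation=cv2.INTER_CUBIC)
cv2.imwrite("pics/m6.png",o)
t_,R=pose();print(proj(c,t_+R@tip_t))
E
```

```text
time_s: 12.6
ee_pos: [0.5112, -0.2025, 0.1945]
eef_rot: [3.136, -0.748, 1.47]
force: [-0.7, 0.8, -1.2]
grip_width: 0.0197
grip_force: 59.9
(array([-129.9,  -53.8,   11. ]), array([-0.1,  0.1]))
row [ 2.85 -0.01  2.76] [0.    0.002 0.002] tcp [ 0.515 -0.163  0.194]
[256.36787967 125.66142475]
```

View pics/m6.png

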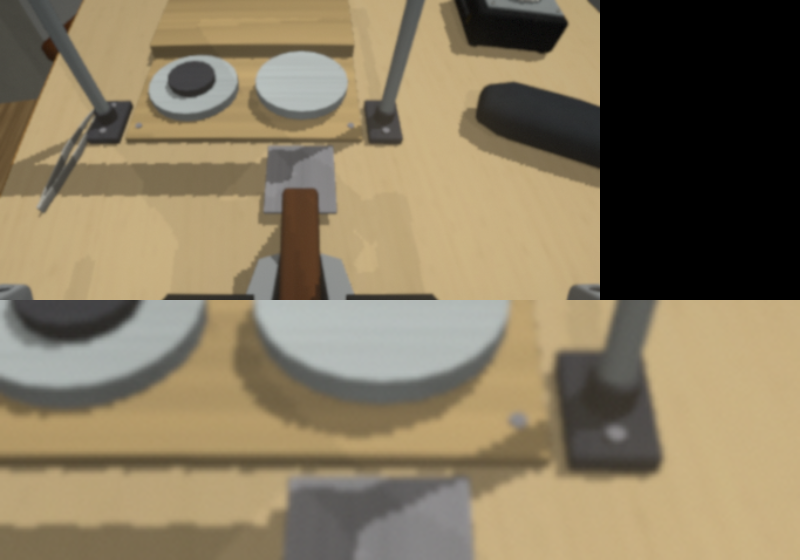

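The blade sits just short of the board's front edge, with its front edge at row 147 and the board's at about 140. It is in line with the lap, centred at x≈302 against 300. I'll check the distances and slide in.

```bash
python3 - <<'E'
from h import *
c=ctrl.camera("wrist")
f=lambda x,y,z:(w2b(onz(c,(x/3.252+140-.3,(y-300)/3.25+70-.3),z))*1e3).round(1)
print("board edge",f(380,457,.006),"lap near low rim",f(380,403,.014),"upper rim",f(380,382,.024),"blade",f(380,478,.012))
print("lap sides",f(254,330,.024),f(509,330,.024),"step",(w2b(onz(c,(250*512/600,46*512/600),.02))*1e3).round(1))
E
python3 -m jog '[[0.7,0,0.7,0,0,0],[1.4,0,1.35,0,0,0],[2,0,1.95,0,0,0],[2.4,0,2.35,0,0,0],[2.8,0,2.7,0,0,0],[2.8,0,2.7,0,0,0],[2.8,0,2.7,0,0,0]]'
python3 - <<'E'
from h import *
print(tipb());totip([-.071,-.0535,.0105]);totip([-.071,-.0535,.035])
E
```

```text
board edge [-115.3  -53.6    6. ] lap near low rim [-100.3  -53.6   14. ] upper rim [-102.   -53.5   24. ] blade [-129.3  -53.6   12. ]
lap sides [-78.8 -14.   24. ] [-78.2 -93.9  24. ] step [-4.6 -3.  20. ]
time_s: 13.45
ee_pos: [0.5151, -0.1633, 0.193]
eef_rot: [3.138, -0.749, 1.47]
force: [-0.4, 0.6, -2.3]
grip_width: 0.0197
grip_force: 59.9
(array([-90.5, -53. ,   9.6]), array([-0.1,  0.1]))
row [1.46 0.02 1.27] [-0.001  0.001  0.001] tcp [ 0.517 -0.144  0.194]
row [ 3.13  0.02 -0.53] [-0.001  0.001  0.001] tcp [ 0.517 -0.144  0.218]
```

```bash
python3 -m jog '[[0.3,0,0.2,0,0,0],[0.6,0,0.45,0,0,0],[0.9,0,0.75,0,0,0],[1.2,0,1.05,0,0,0],[1.2,0,1.05,0,0,0],[1.2,0,1.05,0,0,0]]'
python3 - <<'E'
from h import *
import pickle
print(tipb());totip([-.074,-.0535,.02]);totip([-.071,-.0535,.032]);totip([-.064,-.0535,.044])
c=ctrl.camera("wrist")
cv2.imwrite("pics/m7.png",cv2.resize(c["img"][20:150,140:386],(800,423),interpolation=cv2.INTER_CUBIC))
E
```

```text
time_s: 14.05
ee_pos: [0.5167, -0.1472, 0.1934]
eef_rot: [3.138, -0.749, 1.47]
force: [0.5, 0.2, -1.3]
grip_width: 0.0196
grip_force: 59.9
(array([-74.4, -52.7,  10. ]), array([-0.1,  0.1]))
row [ 0.68  0.02 -0.7 ] [-0.002  0.001  0.001] tcp [ 0.517 -0.147  0.203]
row [ 1.71  0.03 -1.38] [-0.002  0.001  0.001] tcp [ 0.517 -0.144  0.215]
row [ 3.04  0.03 -1.78] [-0.002  0.001  0.001] tcp [ 0.518 -0.137  0.227]
```

View pics/m7.png

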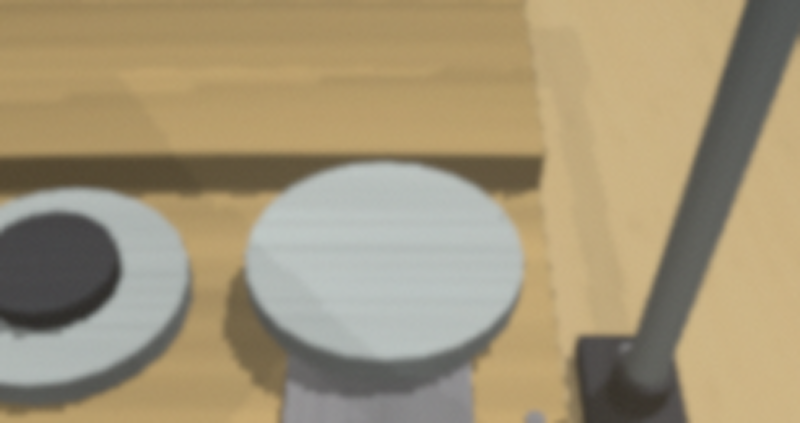

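The lap has been pushed by its hub to about 9 mm from the step and the blade is under it. That was my tenth picture, so from here I'll measure numerically. I'll start the lift along the arc.

```bash
python3 -m jog '[[0.3,0,-0.26,0,0,0],[0.62,0,-0.52,0,0,0],[0.95,0,-0.8,0,0,0],[1.33,0,-1.08,0,0,0],[1.7,0,-1.25,0,0,0],[2.1,0,-1.38,0,0,0],[2.52,0,-1.47,0,0,0],[2.52,0,-1.47,0,0,0]]'
cat >> h.py <<'E'
def white(n,x0,x1,y0,y1):
    c=ctrl.camera(n);hsv=cv2.cvtColor(c["img"],cv2.COLOR_BGR2HSV)
    m=((hsv[...,1]<45)&(hsv[...,2]>100)).astype(np.uint8);M=np.zeros_like(m);M[y0:y1,x0:x1]=m[y0:y1,x0:x1]
    N,l,st,ce=cv2.connectedComponentsWithStats(M);i=1+np.argmax(st[1:,4]);print(n,st[i],ce[i].round(1));return c,(l==i)
E
python3 - <<'E'
from h import *
print(tipb())
c,m=white("side",228,268,215,250)
b=[proj(c,b2w(p)).round(0) for p in([-.018,-.0535,.024],[-.1,-.0535,.024],[0,-.0535,.02],[-.06,-.095,.06],[-.06,-.01,.06])];print(b)
E
```

```text
time_s: 14.9
ee_pos: [0.5176, -0.1388, 0.2218]
eef_rot: [3.137, -0.749, 1.47]
force: [0.6, -1.1, -2.7]
grip_width: 0.0197
grip_force: 59.9
(array([-65.9, -52.9,  38.4]), array([-0.1,  0.1]))
side [235 215  28  34 742] [249.  231.9]
[array([248., 241.]), array([250., 224.]), array([248., 246.]), array([236., 223.]), array([263., 224.])]
```

```bash
python3 -m jog '[[0.6,0,-0.07,0,0,0],[1.2,0,-0.14,0,0,0],[1.75,0,-0.25,0,0,0],[2.3,0,-0.34,0,0,0],[2.85,0,-0.32,0,0,0],[3.4,0,-0.25,0,0,0],[4.2,0,0.0,0,0,0],[4.2,0,0.0,0,0,0]]'
python3 - <<'E'
from h import *
print(tipb())
c,m=white("side",225,272,190,262)
ys,xs=np.nonzero(m)
for p in([0,-.0535,.006],[-.035,-.0535,.085],[-.035,-.095,.06],[-.035,-.01,.06]):print(p,proj(c,b2w(p)).round(0))
E
```

```text
time_s: 15.75
ee_pos: [0.5208, -0.1076, 0.2505]
eef_rot: [3.137, -0.749, 1.471]
force: [-0.1, -0.7, -0.3]
grip_width: 0.0195
grip_force: 59.9
(array([-34.5, -52.5,  67.1]), array([-0.1,  0.1]))
side [234 195  29  53 877] [248.6 228.6]
[0, -0.0535, 0.006] [248. 250.]
[-0.035, -0.0535, 0.085] [248. 223.]
[-0.035, -0.095, 0.06] [235. 229.]
[-0.035, -0.01, 0.06] [263. 229.]
```

```bash
python3 - <<'E'
from h import *
c,m=white("side",225,272,190,262)
print([(y,int(np.nonzero(m[y])[0].min()),int(m[y].sum())) for y in range(195,250,3)])
print(proj(c,b2w([-.0345,-.0535,.067])),proj(c,b2w([-.1,-.0535,.067])))
E
```

```text
side [234 195  29  53 878] [248.6 228.5]Traceback (most recent call last):
  File "<stdin>", line 3, in <module>
    return umr_minimum(a, axis, None, out, keepdims, initial, where)
ValueError: zero-size array to reduction operation minimum which has no identity
```

```bash
python3 - <<'E'
from h import *
c,m=white("side",225,272,190,262)
print([(y,int(m[y].sum())) for y in range(195,250,2)])
print(proj(c,b2w([-.0345,-.0535,.067])),proj(c,b2w([-.1,-.0535,.067])),proj(c,b2w([-.092,-.0535,.19])))
E
```

```text
side [234 197  29  51 876] [248.6 228.7]
[(195, 0), (197, 2), (199, 5), (201, 5), (203, 5), (205, 5), (207, 7), (209, 7), (211, 6), (213, 9), (215, 18), (217, 17), (219, 18), (221, 19), (223, 18), (225, 19), (227, 23), (229, 25), (231, 27), (233, 29), (235, 29), (237, 29), (239, 28), (241, 27), (243, 25), (245, 22), (247, 16), (249, 0)]
[248.30334196 227.38756517] [249.92889001 213.81417018] [248.57916802 183.64620578]
```

```bash
python3 -m jog '[[0.5,0,0.18,0,0,0],[1,0,0.45,0,0,0],[1.6,0,0.85,0,0,0],[2.16,0,1.28,0,0,0],[2.7,0,1.68,0,0,0],[3.3,0,2.13,0,0,0],[3.3,0,2.13,0,0,0],[3.3,0,2.13,0,0,0]]'
python3 - <<'E'
from h import *
print(tipb())
c,m=white("side",225,272,195,275)
print([(y,int(m[y].sum())) for y in range(203,270,2)])
print(proj(c,b2w([.004,-.0535,.074])),proj(c,b2w([-.06,-.0535,.074])),proj(c,b2w([0,-.0535,.006])))
E
```

```text
time_s: 16.7
ee_pos: [0.5246, -0.0698, 0.2567]
eef_rot: [3.138, -0.749, 1.47]
force: [-0.2, 0.0, -1.3]
grip_width: 0.0197
grip_force: 59.9
(array([  3.5, -52.1,  73.4]), array([-0.1,  0.1]))
side [239 201  20  35 409] [248.7 222.2]
[(203, 6), (205, 6), (207, 8), (209, 6), (211, 7), (213, 7), (215, 7), (217, 7), (219, 9), (221, 18), (223, 18), (225, 18), (227, 18), (229, 18), (231, 19), (233, 19), (235, 10), (237, 0), (239, 0), (241, 0), (243, 0), (245, 0), (247, 0), (249, 0), (251, 0), (253, 0), (255, 0), (257, 0), (259, 0), (261, 0), (263, 0), (265, 0), (267, 0), (269, 0)]
[247.19539329 234.26042787] [248.88797655 220.23825896] [248.02221265 249.62573748]
```

```bash
python3 - <<'E'
from h import *
c=ctrl.camera("side");h=cv2.cvtColor(c["img"],cv2.COLOR_BGR2HSV)
for y in range(222,264,2):print(y," ".join(f"{h[y,x,1]:3d}/{h[y,x,2]:3d}" for x in range(226,275,4)))
E
```

```text
222  16/204  54/239  47/247  47/247   8/185   8/185   8/185  10/183  48/207  69/221  69/196  66/177  71/190
224  13/197  55/204  56/240  51/245  12/184  10/182  12/186  12/189  45/226  50/245  72/202  70/178  61/233
226   6/164   3/ 96  73/177  72/213  11/183  11/184  10/183  11/190  51/227  60/242  76/175  80/211  57/241
228  10/103  19/ 68  77/188  67/221  12/190   8/183  11/184   9/194  60/227  85/214  82/171  74/238  51/241
230  20/ 91  23/ 77  77/223  67/231  13/199   8/184  12/186  12/189  66/221  87/153  83/200  67/236   5/232
232  14/108  17/ 92  73/235  59/233   8/197  13/196   8/185  10/187  75/188  84/145  84/186  23/226   6/225
234  10/102  23/109  72/236  62/228  16/203  14/186   8/187   7/183  72/148  83/145  82/146   3/228  11/209
236  66/210  65/212  76/232  75/229  69/222  72/219  68/215  45/148  82/140  84/142  75/143   7/231  11/192
238  55/242  55/242  74/237  76/234  65/230  50/224  68/204  74/138  83/141  84/139  81/136   5/233   8/214
240  55/243  56/242  74/240  58/236   7/229   1/205   9/147  19/146  76/144  82/143  77/142   6/225   6/231
242  56/243  53/244 
[... 467 characters left out ...]
/ 91   8/190   5/242  64/196  79/227  78/227  80/226
252  51/244  72/236  21/221   5/240  10/199  11/134   9/145   7/229   4/235  73/196  80/226  81/226  79/224
254  53/244  73/232  54/214   7/234   6/231   7/227   6/225   5/232   5/206  80/219  79/223  81/223  82/223
256  53/246  78/228  77/219   8/218   5/234   5/235   5/234   7/227  32/175  82/225  81/223  80/226  81/227
258  50/247  78/229  78/227  44/218   2/220   7/225   9/217  16/191  77/215  78/228  79/230  79/231  78/231
260  47/247  75/231  80/230  73/230  54/219  33/210  46/205  73/224  78/230  79/230  79/230  81/230  79/230
262  49/247  78/229  80/226  80/227  78/228  75/224  77/225  82/226  79/227  78/228  80/229  79/228  77/228
```

```bash
python3 - <<'E'
from h import *
c=ctrl.camera("side");h=cv2.cvtColor(c["img"],cv2.COLOR_BGR2HSV)
M=np.zeros(h.shape[:2],np.uint8);M[237:265,228:266]=(h[237:265,228:266,1]<45)
n,l,st,ce=cv2.connectedComponentsWithStats(M);i=1+np.argmax(st[1:,4]);ys,xs=np.nonzero(l==i)
print(st[i],ce[i])
H=(l==i)&(h[...,2]<135);Y,X=np.nonzero(H);print("hub",X.mean(),Y.mean(),X.min(),X.max(),Y.min(),Y.max())
print("disc centre",w2b(onz(c,((st[i][0]+st[i][2]/2-.5),(st[i][1]+st[i][3]/2-.5)),.026)),"hub",w2b(onz(c,(X.mean(),Y.mean()),.038)))
print("front/back",w2b(onz(c,(247,st[i][1]+st[i][3]-1),.02)),w2b(onz(c,(247,st[i][1]),.034)))
for x in(.03,.042,.05):print(x,proj(c,b2w([x,-.0535,.038])),proj(c,b2w([x+.042,-.0535,.025])),proj(c,b2w([x-.042,-.0535,.03])))
print(tipb())
totip([-.06,-.0535,.105])
E
```

```text
[233 239  29  22 509] [247.30255403 249.13948919]
hub 247.45378151260505 246.73949579831933 241 254 241 252
disc centre [ 0.01940762 -0.05439732  0.026     ] hub [ 0.01972357 -0.05261058  0.038     ]
front/back [ 0.05647949 -0.05152738  0.02      ] [-0.01775858 -0.05721196  0.034     ]
0.03 [246.87266456 249.18415644] [245.82159816 262.73397032] [248.09080802 241.28237178]
0.042 [246.53459181 252.09865619] [245.46563395 265.84467878] [247.77543986 244.02442205]
0.05 [246.30578048 254.07120404] [245.22466314 267.95042805] [247.56208783 245.8794365 ]
(array([  3.1, -52.3,  73.3]), array([-0.1,  0.1]))
row [-2.5   0.05 -6.61] [-0.001  0.001  0.001] tcp [ 0.518 -0.133  0.288]
```

The lap has already gone over. The hub is up, its centre about 19 mm past the step, and the disc's front and back rows match a lap lying flat. I'll withdraw the spatula and return it to the rest.

```bash
python3 -m jog '[[-2,0,-2.5,0,0,0],[-5,0,-5.5,0,0,0],[-8,0,-9,0,0,0],[-11,0,-12.5,0,0,0],[-11.6,0,-13.5,0,0,0],[-11.6,0,-13.5,0,0,0]]'
cat >> h.py <<'E'
def torest(up): # row to rest reference pose raised by up (m)
    t,R=pose();d=R.T@(tr+[0,0,up]-t)*100;print("row",d.round(2),Ro.from_matrix(R.T@Rr).as_rotvec().round(3))
E
python3 - <<'E'
from h import *
import pickle
print(tipb(),ctrl.get_obs()["qpos"].round(2));torest(.14)
C={n:ctrl.camera(n) for n in("wrist","top")}
c=C["wrist"];t_,R=pose();print(proj(c,t_+R@tip_t))
h=cv2.cvtColor(c["img"],cv2.COLOR_BGR2HSV)
col=h[110:180,240:275:8,1];print(col.T[[0,2,4]])
E
```

```text
time_s: 17.45
ee_pos: [0.5059, -0.2474, 0.2768]
eef_rot: [3.137, -0.749, 1.467]
force: [-0.3, 0.4, -0.5]
grip_width: 0.0194
grip_force: 59.9
(array([-175.2,  -53.9,   93.4]), array([-0.1, -0.1])) [-0.6   0.53  1.57  0.65  1.48 -0.7 ]
row [-10.35 -14.84 -17.02] [-0.472 -0.001  0.508]
[255.71424755 123.98573606]
[[105 105 104 104 103 105 105 106 105 105 106 105 101  84  51  18   4   4
    4   4   4   2   4   5   4   4   4   2   5   4   4   3   5   5   5   3
    2   3   3   2   2   2   2   2   3   4   4   2   4   4   5   4   6   8
   13  15  20  21  23  21  25  24  29  25  29  29  29  29  27  33]
 [105 107 105 104 105 106 106 106 105 106 104 103 100  85  52  17   5   2
    4   4   4   4   4   6   2   4   2   2   4   2   2   2   4   4   4   4
    4   4   4   4   4   4   2   4   4   4   4   6   2  12  39  89 127 140
  134 137 137 140 143 137 143 141 145 140 143 143 140 147 143 147]
 [103 104 105 103 106 105 106 105 106 104 105 104 101  85  50  18   5   3
    3   3   2   5   3   5   3   3   3   3   4   5   4   4   4   4   4   4
    4   2   4   4   5   5   4   4   5   5   4   4   5   4   4   5   6   6
    8  12  14  12  10  12  12  14  12  14  14  15  19  24  24  25]]
```

```bash
python3 -m jog '[[-2,-2,-4,-0.08,0,0.08],[-4,-4.5,-7,-0.17,0,0.18],[-6,-7.5,-10.5,-0.26,0,0.28],[-8,-11,-14,-0.35,0,0.38],[-10,-14,-16.5,-0.44,0,0.47],[-10.35,-14.8,-17,-0.472,-0.001,0.508],[-10.35,-14.8,-17,-0.472,-0.001,0.508],[-10.35,-14.8,-17,-0.472,-0.001,0.508]]'
python3 -m jog '[[0,0,0,0,0,0],[0,0,0,0,0,0]]'
python3 - <<'E'
from h import *
torest(.06);torest(.0)
E
```

```text
time_s: 18.35
ee_pos: [0.3402, -0.4198, 0.33]
eef_rot: [3.14, -0.75, 0.778]
force: [0.7, -0.7, -1.5]
grip_width: 0.0198
grip_force: 59.9
time_s: 18.55
ee_pos: [0.3401, -0.4201, 0.33]
eef_rot: [3.139, -0.75, 0.778]
force: [0.4, 0.4, -1.7]
grip_width: 0.0196
grip_force: 59.9
row [-5.65 -0.04  5.6 ] [-0.005  0.     0.004]
row [-9.73 -0.05  9.99] [-0.005  0.     0.004]
```

```bash
python3 -m jog '[[-2.7,0,2.7,-0.002,0,0.002],[-5.65,0,5.6,-0.005,0,0.004],[-7,0,7.2,-0.005,0,0.004],[-8.2,0,8.3,-0.005,0,0.004],[-8.2,0,8.3,-0.005,0,0.004],[-8.2,0,8.3,-0.005,0,0.004],[-8.2,0,8.3,-0.005,0,0.004]]'
python3 - <<'E'
from h import *
torest(.002);torest(.0)
E
```

```text
time_s: 19.25
ee_pos: [0.337, -0.4239, 0.215]
eef_rot: [3.135, -0.749, 0.772]
force: [-0.2, 0.6, -1.0]
grip_width: 0.0199
grip_force: 59.9
row [-1.4  -0.08  1.76] [ 0.004  0.001 -0.001]
row [-1.54 -0.08  1.9 ] [ 0.004  0.001 -0.001]
```

```bash
python3 -m jog '[[-0.3,0,0.35,0,0,0],[-0.6,0,0.7,0,0,0],[-0.9,-0.05,1.1,0,0,0],[-1.2,-0.05,1.5,0,0,0],[-1.4,-0.05,1.75,0,0,0],[-1.4,-0.05,1.75,0,0,0]]'
python3 - <<'E'
from h import *
torest(.0)
E
```

```text
time_s: 19.85
ee_pos: [0.3376, -0.4222, 0.191]
eef_rot: [3.138, -0.75, 0.769]
force: [0.1, 0.6, -0.8]
grip_width: 0.0198
grip_force: 59.9
row [-0.02  0.01  0.03] [ 0.002  0.    -0.003]
```

```bash
python3 -m jog '[[0,0,0.03,0,0,0],[0,0,0.03,0,0,0]]' 
python3 -m jog '[[0,0,0,0,0,0],[0,0,0,0,0,0],[0,0,0,0,0,0],[0,0,0,0,0,0],[0,0,0,0,0,0],[0,0,0,0,0,0]]' 50
python3 -m jog '[[0,0,-1.5,0,0,0],[0,0,-4,0,0,0],[0,0,-7,0,0,0],[0,0,-10,0,0,0],[0,0,-13,0,0,0],[0,0,-13,0,0,0],[0,0,-13,0,0,0],[0,0,-13,0,0,0]]'
python3 - <<'E'
from h import *
c=ctrl.camera("wrist");h=cv2.cvtColor(c["img"],cv2.COLOR_BGR2HSV)
M=((h[...,0]<15)&(h[...,1]>110)&(h[...,2]<140)).astype(np.uint8);M[:,:225]=0;M[:,290:]=0
n,l,st,ce=cv2.connectedComponentsWithStats(M);i=1+np.argmax(st[1:,4]);print(st[i],ce[i])
g=grip_r+[0,0,.011];print([proj(c,p).round(1) for p in(g+.042*u_,g-.058*u_,g-.008*u_)])
c=ctrl.camera("top");S=ctrl.camera("side")
for n,k,w in(("side",S,(215,275,225,300)),):
    hs=cv2.cvtColor(k["img"],cv2.COLOR_BGR2HSV)
    bs=((hs[...,0]>95)&(hs[...,0]<120)&(hs[...,1]>90)).astype(np.uint8)
    N,l,st,ce=cv2.connectedComponentsWithStats(bs[280:330,240:290]);print("bottle",st[1:],ce[1:]+[240,280],proj(k,[.524,.4195,.098]))
h=cv2.cvtColor(c["img"],cv2.COLOR_BGR2HSV);m=((h[...,1]<45)&(h[...,2]>110)).astype(np.uint8)
for nm,(x0,x1,y0,y1),z in(("W",(215,241,165,200),.03),("R",(225,243,195,225),.016)):
    Q=np.zeros_like(m);Q[y0:y1,x0:x1]=m[y0:y1,x0:x1];N,l,st,ce=cv2.connectedComponentsWithStats(Q);i=1+np.argmax(st[1:,4])
    print(nm,st[i],w2b(onz(c,(st[i][0]+st[i][2]/2-.5,st[i][1]+st[i][3]/2-.5),z)))
print(ctrl.get_obs()["force"],ctrl.get_obs()["time_s"])
E
```

```text
time_s: 20.05
ee_pos: [0.3378, -0.422, 0.1911]
eef_rot: [3.137, -0.75, 0.77]
force: [0.3, -0.2, -1.3]
grip_width: 0.0192
grip_force: 59.9
time_s: 20.65
ee_pos: [0.3378, -0.422, 0.1912]
eef_rot: [3.137, -0.75, 0.77]
force: [-0.8, 0.2, 0.1]
grip_width: 0.0472
grip_force: 0.0
time_s: 21.45
ee_pos: [0.274, -0.4828, 0.2855]
eef_rot: [3.139, -0.75, 0.769]
force: [-0.2, -0.6, -0.2]
grip_width: 0.0473
grip_force: 0.0
[ 247  146   19   88 1521] [256.17094017 190.34714004]
[array([256.1, 144.5]), array([256.3, 233.4]), array([256.2, 185.1])]
bottle [[17  8  7  9 51]
 [17 28  8  2 14]] [[260.11764706 292.09803922]
 [260.5        308.42857143]] [262.12809843 292.40342612]
W [215 171  19  21 245] [ 0.01060126 -0.05516     0.03      ]
R [227 196  16  29 223] [-0.03934114  0.05120341  0.016     ]
[-0.20595984  0.12999013  0.66849339] 21.6
```

```bash
python3 -c "
from station import ctrl
print(ctrl.hand_in())"
```

```text
the job is handed in; nothing more can be done
None
```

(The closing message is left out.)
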